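# Load and lock the battery charging dock

## Robot

A 6-joint arm with a two-finger parallel gripper is mounted at the origin on the work surface. World frame = base frame: x ahead of the robot, y to its left, z up, the work surface at z = 0. Lengths are in mm, angles in rad, forces in N, time in s.
With the tool pointing down it reaches from about 300 to 1000 mm from the base axis. Payload 5.1 kg.
Tool frame: the origin (TCP) lies at the very end of the fingers, on their centre line; the grasp point (between the pads) lies 19 mm behind it; z points along the fingers, y is the direction in which the jaws open and shut (so a half turn about z gives the same grasp; the last joint's range is limited). The gripper opens to 95 mm and grips with 3 to 60 N. Pads are 20 mm wide; open, the fingers measure 119 mm over their backs; the gripper's body (75 mm by 180 mm) begins 59 mm behind the grasp point.
Start: joints at [-1.352, 0.124, 1.65, -0, 1.367, -0.083], TCP at [193.173, -620.62, 214.656] pointing down, gripper open.
Joint ranges: [-2.61, 2.61], [-1.02, 2.33], [0.03, 2.71], [-1.35, 4.49], [0.32, 2.68], [-2.91, 2.91]. Speed limits (rad/s): [2.57, 2.57, 3.14, 3.14, 3.14, 3.14].

## Interface

Orientations are given as a rotation vector (axis times angle).
In Python, from rig import robot gives the robot as it stands.
- The arm moves only by the tool step_arm, never from a script. Its argument "commands" is a list that holds one entry, the list of rows, each a list of 5 numbers: the closure, from -1 (fully open) to 1 (shut), then the shift along the tool's x, y, z as a fraction of full scale, then the turn about the tool's z as a fraction of full scale. A call has 1 to 20 rows; each row is the pose to reach, as a shift and turn from the pose measured when the call began, along the tool's axes at that moment, turning the shorter way round; what a row does not reach only later rows make up. Full scale, the value 1, is 0.5 m for a shift and 180 degrees for a turn. A row lasts 1/12 s, in which the tool goes at most 41.7 mm and 7.16 degrees, less where a joint would pass 70% of its speed; a pose out of reach is approached as far as the arm can. A call with a number of a shift or a turn outside -1 to 1 is refused whole. A call with a gripper value outside its range is refused whole. The fingers move at their own pace and stop on an object; "newtons" is the grip in N (left out, the last holds). Time passes only in rows, so rows that repeat a pose let the fingers close. It gives the time, the measured TCP pose, the force and the opening at its end, in the units of the state.
- robot.get_state(): the state, without advancing time (a new reading comes with each control period).
- robot.camera(name): name is "side" or "top"; returns (picture, depth): 384x512x3 uint8, red, green, blue; 384x512 float32, mm along the optical axis (not along the pixel's ray), 0 where there is no reading.
- robot.camera_model(name): a dict with "vertical_fov" (degrees; the focal length in pixels is half the picture's height over the tangent of half this angle, whatever the lens; pixels are square), "cx", "cy" (the principal point, pixels), "R" (3x3) and "t" (3): a world point X has camera coordinates R X + t. Camera axes: x right, y down, z forward; pixel columns grow to the right and rows downward; lengths in mm; the calibration is good to about 2 mm. A picture is of the moment at which its call begins. camera_model takes no time and is no camera call.
- robot.sign_off(): hands the job in, once; it reports no verdict.
Trained networks look in the newest picture that a camera, given by its name, has taken for a name from the list of things; names that differ only in an ending like _2 or _b are one class to them, and where a whole thing is asked for, a point or a joint stands for the part that bears it (a point fixed in the world has none). Each returns a list of dicts, best first, with "p" (0 to 1); they miss things now and then, are a little off and sometimes report something else, mostly with a low value. They report only what shows in the picture. A call takes as long as a camera call.
- robot.trace(camera, label): "pixels" (384x512 bool, what is visible of it).
- robot.spot_point(camera, label): "at" ([x, y, z] in mm, in the coordinates of the camera as it stood for that picture, good to about 4 mm: a listed point, or the origin of a listed thing).
The state is a dict: "time": time; "joints": joint angles; "joint_velocities": joint speeds; "tau": joint torques, N m; "tool_pos": TCP position; "orientation": TCP orientation; "ft_force": force on the tool from outside, world axes, zero at the start; "moment": the same for the moment, N m; "opening": opening from 0.0 (shut) to 1.0 (fully open).
Only numpy, scipy, OpenCV 4.12 (cv2) and the standard library are available. Lean on these libraries where they do the work, as an engineer would, in place of code of your own. Each camera call takes 0.05 s, during which the arm holds its last target.

## Task

Put the screwdriver batteries on charge: press the dock's sprung selector knob down and turn it clockwise to its other notch, so that it pops up again and the steel locking bar sinks into the deck. Then slide every battery pack lying on the bench onto a rail of the dock, one pack to a rail, fully home against the end stop so that the catch holds it, and finally press the knob and turn it back to its first notch so that it pops up and the bar rises behind the packs. Leave the power driver, the bottle and the blue screw tray where they are.

Things in the scene. Friction and masses are not known exactly. Their poses are not given: they have to be found in the camera images.
- dock: Fixed grey charging dock. Origin: centre of underside. Deck 25 mm high, x -85 to +90, y -190 to +190 mm. +x: the way packs slide on (away from the robot). Three T rails along x at y = -145, -50, +45 mm, rounded nose tips at x = +5 mm; end stops, 24 mm high, faces at x = +75.5 mm. At the +y end the selector housing, black, 80 x 74 mm, top 55 mm over the bench, centre x -20, y +150 mm.
- bay1 (a point): Home point of the rail at dock y = -145 mm: on the deck surface, dock x = +30 mm; a seated pack has its origin here (within 3 mm). Rail flange 34 mm wide, underside 7 mm and top 12 mm over the deck, web 20 mm wide; here a sprung conical catch stands 5.5 mm out of it. Packs go on only from the front: set down with centre 80 mm or more before this point, slid on; passing the catch takes about 5 N.
- bay2 (a point): The same for the rail at dock y = -50 mm.
- bay3 (a point): The same for the rail at dock y = +45 mm.
- selector (a joint): Turn of the selector knob, rad, growing clockwise from above. 0: first notch (charge; locking bar up), 1.2: other notch (load; bar down); stops at -0.04 and 1.24. It can turn only while pressed at least 5 mm down; let go in a notch it pops up.
- plunger (a joint): How far the knob is pressed down, m: 0 up (popped out), 0.008 fully down. Spring about 5 N to start, 10 N at full depth.
- knob_grip (a point): On the knob's axis, 36 mm over the housing top, 8 mm below the top of the grey grip bar (52 long x 16 wide x 30 mm high), which stands on a 60 mm disc (top 14 mm over the housing). Goes down with the knob. x axis: along the bar to its white line; at selector 0 it points 0.6 rad counter-clockwise of the dock's +x, at 1.2 it points 0.6 rad clockwise of it.
- lock_bar (a joint): Travel of the steel locking bar, m: 0 up, standing 14 mm over the deck right behind the home places (bar 7 mm thick, at dock x = -26 to -19 mm, across all three rails); 0.016 sunk just below the deck. Driven by the selector.
- pack1: Black battery pack, 90 (x) x 56 (y) x 62 mm, about 0.5 kg; may be absent (None). Origin: centre of underside; both ends alike. Foot: lowest 22 mm, 56 mm wide; body above it 46 mm wide (grip there, across y). Channel under it along x, open at both ends: 39 mm wide, ceiling 13.5 mm up, narrowed to 25 mm in the lowest 5.5 mm by lips that hook under the rail flange.
- pack2: Black battery pack, 90 (x) x 56 (y) x 62 mm, about 0.5 kg; may be absent (None). Origin: centre of underside; both ends alike. Foot: lowest 22 mm, 56 mm wide; body above it 46 mm wide (grip there, across y). Channel under it along x, open at both ends: 39 mm wide, ceiling 13.5 mm up, narrowed to 25 mm in the lowest 5.5 mm by lips that hook under the rail flange.
- pack3: Black battery pack, 90 (x) x 56 (y) x 62 mm, about 0.5 kg; may be absent (None). Origin: centre of underside; both ends alike. Foot: lowest 22 mm, 56 mm wide; body above it 46 mm wide (grip there, across y). Channel under it along x, open at both ends: 39 mm wide, ceiling 13.5 mm up, narrowed to 25 mm in the lowest 5.5 mm by lips that hook under the rail flange.
- driver: Bystander: power screwdriver lying on the bench, 210 mm long, 38 mm thick. Origin under its middle.
- threadlock: Bystander: white bottle 44 mm in diameter, 105 mm high. Origin at the centre of its base.
- screw_tray: Bystander: blue open tray 100 x 140 x 40 mm. Origin under its centre.

How it is judged:
By the outcome, as a careful person would: the job done as asked, in the order asked, and still so for the second after the job is handed in, with the robot touching nothing.
Of pack1, pack2, pack3 only 2 to 3 are there at a start; the rules pass over those that are not, and their reading is None.
At some moment in a run one of pack1, pack2, pack3 may be knocked a few centimetres aside while the robot is not near it.
Once in a run the grip may slacken for a moment while it holds something.
It also fails if it takes over 210 s, if anything falls off the work surface, if the arm or the gripper's body presses on something with over 40 N, if the wrist force passes 120 N, or if a joint passes its speed limit or range.

## Working session

There is one attempt and no reset: what is moved stays moved. The work goes in short steps, Python scripts to look and compute and a tool call to move; the robot and the scene stay as the last step left them, time stands still between calls to the robot, and variables do not carry over. Pictures are saved under pics/ and viewed, and the job is handed in when it is done.

Besides the shell and the picture viewer there is one more tool, called after "Call:" by a JSON object that holds its "fn" and its "kwargs", one argument or row to a line. step_arm: Moves the arm, as the interface text tells. Shift numbers are shares of 0.5 m and turn numbers shares of 180 degrees, none past 1 either way. Its arguments: {"type":"object","properties":{"commands":{"type":"array","items":{"type":"array","items":{"type":"array","items":{"type":"number"}}}},"newtons":{"type":"number"}},"required":["commands"]}

```bash
ls; mkdir -p pics
cat > h.py <<'E'
import numpy as np, cv2
from rig import robot
from scipy.spatial.transform import Rotation as Rn
def K(c):
    m=robot.camera_model(c); f=192/np.tan(np.radians(m['vertical_fov'])/2); return m,f
def snap(c,name=None):
    p,d=robot.camera(c)
    if name: cv2.imwrite('pics/%s.png'%name,p[:,:,::-1])
    return p,d
def toworld(c,pc):
    m,f=K(c); return np.array(m['R']).T@(np.array(pc)-np.array(m['t']))
def cloud(c,d):
    m,f=K(c); v,u=np.mgrid[:384,:512]
    P=np.stack([(u-m['cx'])/f*d,(v-m['cy'])/f*d,d],-1)
    return (P-np.array(m['t']))@np.array(m['R'])
def st():
    s=robot.get_state(); R=Rn.from_rotvec(s['orientation']).as_matrix()
    return s,R
def goal(pos,yaw=None):
    """fractions for target TCP pos (world mm) and tool-y direction yaw (world rad of tool x axis)"""
    s,R=st(); d=R.T@(np.array(pos)-np.array(s['tool_pos']))
    a=0
    if yaw is not None:
        x=R[:,0]; cur=np.arctan2(x[1],x[0]); dz=(yaw-cur+np.pi)%(2*np.pi)-np.pi
        a=-dz if R[2,2]<0 else dz
    print('shift',np.round(d/500,4),'turn',round(a/np.pi,4),'joints',np.round(s['joints'],2))
E
python3 - <<'E'
from h import *
s,R=st(); print(s); print(R.round(3))
for c in ['top','side']:
    print(c,robot.camera_model(c)); snap(c,'a_'+c)
    for l in ['dock','knob_grip','pack1','driver','threadlock','screw_tray','bay1','bay2','bay3']:
        try:
            for r in robot.spot_point(c,l): print(c,l,round(r['p'],2),toworld(c,r['at']).round(1))
        except Exception as e: print(l,e)
E
```

```text
pics
{'time': 0.0, 'joints': array([-1.35156665e+00,  1.24484625e-01,  1.65164101e+00, -2.79554483e-05,
        1.36746693e+00, -8.26046002e-02]), 'joint_velocities': array([-0.0003591 , -0.00011348, -0.00029676, -0.00034233,  0.00078169,
        0.00129942]), 'tau': array([ 1.81677042e-03, -4.17602670e+01, -3.59930027e+01,  7.75199477e-02,
        4.92374436e-02, -1.55121620e-04]), 'tool_pos': array([ 193.05297561, -620.01868677,  213.41978886]), 'orientation': array([-3.10391201e+00, -4.72031578e-01,  2.57168337e-04]), 'ft_force': array([-0.38871756, -0.98400612,  0.65235844]), 'moment': array([ 0.05756124, -0.01206322, -0.00803349]), 'opening': 0.999325786449163}
[[ 0.955  0.297 -0.   ]
 [ 0.297 -0.955  0.002]
 [ 0.    -0.002 -1.   ]]
top {'vertical_fov': 53.637520410148795, 'cx': 251.49677210294826, 'cy': 198.36690614030968, 'R': array([[ 0.01940239, -0.99969587, -0.01522235],
       [-0.99572201, -0.01794509, -0.09064025],
       [ 0.09033952,  0.01691587, -0.99576735]]), 't': array([  12.50494454,  598.41136326, 1219.64432926])}
top dock 0.97 [582.   32.1   2.3]
top knob_grip 0
[... 887 characters left out ...]
8892581, 1035.2122776 ])}
side dock 0.86 [582.   37.8  -4.4]
side knob_grip 0.75 [544.4 178.2  84.6]
side knob_grip 0.49 [583.2  36.   -2.9]
side pack1 0.83 [ 565.3 -355.2   -4.7]
side pack1 0.55 [ 412.1 -293.    -2.9]
side driver 0.83 [581.9 386.6  -3.1]
side driver 0.23 [778.1 155.2  -5.7]
side threadlock 0.95 [779.2 154.   -7.8]
side screw_tray 0.9 [ 756.1 -272.2   -4.1]
side bay1 0.95 [ 634.5 -102.7   21.9]
side bay1 0.77 [616.3 -12.4  20.8]
side bay1 0.71 [602.1  77.7  25.6]
side bay2 0.95 [ 634.5 -102.7   21.9]
side bay2 0.77 [616.3 -12.4  20.8]
side bay2 0.71 [602.1  77.7  25.6]
side bay3 0.95 [ 634.5 -102.7   21.9]
side bay3 0.77 [616.3 -12.4  20.8]
side bay3 0.71 [602.1  77.7  25.6]
```

View pics/a_top.png

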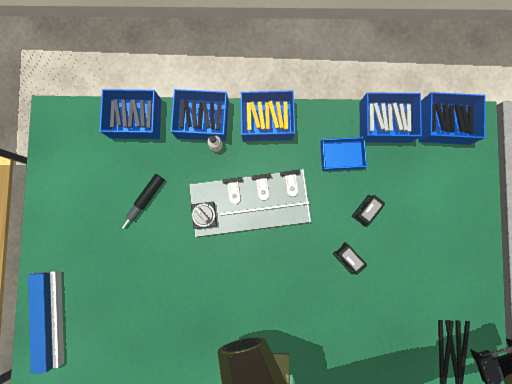

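View pics/a_side.png

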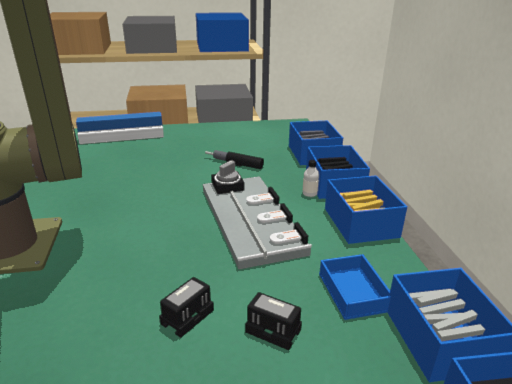

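```bash
cat > fit.py <<'E'
from h import *
def rect(P2):
    (c,sz,a)=cv2.minAreaRect(P2.astype(np.float32)); return np.round(c,1),np.round(sz,1),round(a,1)
def packfit(c,d,thr=0.3,zlo=50,zhi=75):
    W=cloud(c,d); out=[]
    for r in robot.trace(c,'pack1'):
        if r['p']<thr: continue
        m=r['pixels']&(d>0); w=W[m]; t=w[(w[:,2]>zlo)&(w[:,2]<zhi)]
        if len(t)<20: continue
        q=t[:,:2]; med=np.median(q,0); q=q[np.linalg.norm(q-med,axis=1)<60]
        print(c,'pack',round(r['p'],2),len(q),'top z',np.median(t[:,2]).round(1),rect(q))
def dockfit(c,d):
    W=cloud(c,d)
    for r in robot.trace(c,'dock')[:1]:
        m=r['pixels']&(d>0); w=W[m]; t=w[(w[:,2]>18)&(w[:,2]<31)]
        print(c,'dock',round(r['p'],2),len(t),rect(t[:,:2]),np.median(t[:,2]))
        t=w[(w[:,2]>34)&(w[:,2]<60)]; print('tops z35-60 n',len(t))
E
python3 - <<'E'
from fit import *
for c in ['top','side']:
    p,d=snap(c); packfit(c,d); dockfit(c,d)
    np.savez('a_%s.npz'%c,p=p,d=d)
    W=cloud(c,d)
    if c=='top':
        m=(W[...,0]>400)&(W[...,0]<750)&(W[...,1]>-200)&(W[...,1]<260)
    for r in robot.trace(c,'knob_grip')[:2]:
        w=W[r['pixels']&(d>0)]; t=w[(w[:,2]>92)&(w[:,2]<110)]; print('knob bar',len(t), rect(t[:,:2]) if len(t)>3 else '', np.percentile(w[:,2],[5,50,95,99]).round(1), r['pixels'].sum())
    big=cv2.resize(p[150:260,150:350] if c=='top' else p[140:270,190:320],None,fx=4,fy=4,interpolation=cv2.INTER_CUBIC); cv2.imwrite('pics/b_%s.png'%c,big[:,:,::-1])
E
```

```text
top pack 0.94 404 top z 63.1 (array([ 565.2, -354.9]), array([46.3, 87.4]), 52.2)
top pack 0.63 432 top z 63.1 (array([ 410.3, -295.2]), array([89.2, 47.2]), 44.2)
top dock 0.73 4348 (array([584.2,  32.1]), array([175.5, 380.1]), 8.4) 25.384562103300727
tops z35-60 n 1329
knob bar 84 (array([538.7, 176.2]), array([48.6, 16. ]), 42.9) [ 66.4  71.2  99.8 102.6] 256
side pack 0.94 1008 top z 59.4 (array([ 567.1, -357.4]), array([46.1, 88.2]), 50.8)
side pack 0.68 945 top z 59.4 (array([ 410.9, -294.9]), array([91.7, 47. ]), 43.8)
side dock 0.97 4072 (array([583.6,  32.9]), array([174.7, 385.8]), 8.4) 22.379705066649095
tops z35-60 n 1281
knob bar 45 (array([540.5, 174.4]), array([46.6, 14. ]), 42.5) [59.4 72.6 96.2 97.3] 299
```

Run:
```python
from h import *
# rectified top-down view of dock at rail-top height z=37, both cams, dock-frame
t=np.radians(8.4); c0=np.array([584,32.4]); 
for z in (37,25):
  ims=[]
  for c in ['top','side']:
    p=np.load('a_%s.npz'%c)['p']; m,f=K(c); R=np.array(m['R']);T=np.array(m['t'])
    X,Y=np.meshgrid(np.arange(110,-110,-0.7),np.arange(200,-200,-0.7),indexing='ij')
    # rows: x descending, cols y descending
    wx=c0[0]+X*np.cos(t)-Y*np.sin(t); wy=c0[1]+X*np.sin(t)+Y*np.cos(t)
    C=np.stack([wx,wy,np.full_like(wx,z)],-1)@R.T+T
    u=(C[...,0]/C[...,2]*f+m['cx']).astype(np.float32); v=(C[...,1]/C[...,2]*f+m['cy']).astype(np.float32)
    im=cv2.remap(p,u,v,cv2.INTER_CUBIC)
    for y in (-145,-50,45): 
        j=int((200-y)/.7); im[:,j]=im[:,j]*0.3+np.array([255,0,0])*.7
        for e in (-17,17): j2=int((200-y-e)/.7); im[::6,j2]=[0,255,0]
    for x in (75.5,5,-19): i=int((110-x)/.7); im[i,::4]=[255,255,0]
    ims.append(im)
  cv2.imwrite('pics/r%d.png'%z,np.vstack(ims)[:,:,::-1])
```

```text
(no output)
```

View pics/r37.png

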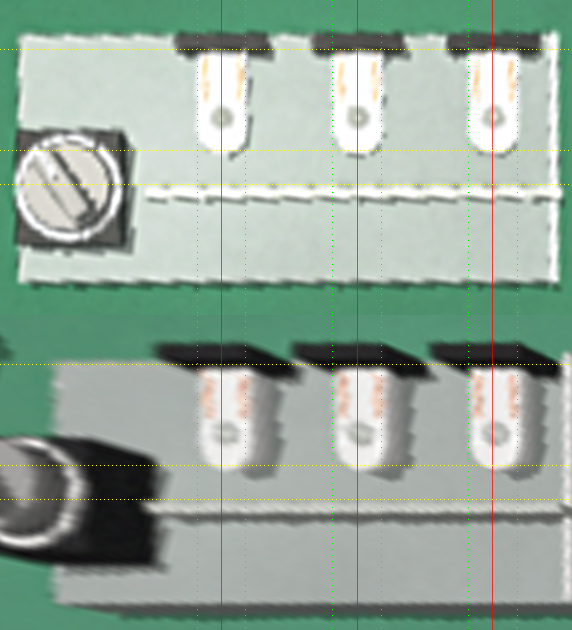

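```bash
python3 -c "
from h import *
goal([380,-200,215],np.radians(30)); goal([540,176,215],np.radians(42.8))"
```

```text
shift [ 0.6068 -0.6922 -0.0007] turn -0.0706 joints [-1.35  0.12  1.65  0.    1.37 -0.08]
shift [ 1.1359e+00 -1.3150e+00 -7.0000e-04] turn -0.1417 joints [-1.35  0.12  1.65  0.    1.37 -0.08]
```

Call:
{"fn": "step_arm", "kwargs": {
  "commands": [
    [[-1,0.607,-0.692,0,-0.07],[-1,0.607,-0.692,0,-0.07],[-1,0.607,-0.692,0,-0.07],[-1,0.607,-0.692,0,-0.07],[-1,0.607,-0.692,0,-0.07],[-1,0.607,-0.692,0,-0.07],[-1,0.607,-0.692,0,-0.07],[-1,0.607,-0.692,0,-0.07],[-1,0.607,-0.692,0,-0.07],[-1,0.607,-0.692,0,-0.07],[-1,0.607,-0.692,0,-0.07],[-1,0.607,-0.692,0,-0.07]]
  ]
}}

```text
time: 2.4
tool_pos: [382.0, -194.8, 214.9]
orientation: [-3.031, -0.822, -0.004]
ft_force: [0.5, 0.9, -0.3]
opening: 1.001
```

```bash
python3 -c "
from h import *
s,R=st();print(s['time'],s['tool_pos'],s['ft_force'])
goal([540,176,160],np.radians(42.8))"
```

```text
2.4 [ 381.97246116 -194.76796435  214.94023176] [ 0.53639206  0.85625596 -0.26773431]
shift [ 0.647  -0.4803  0.1118] turn -0.0692 joints [-0.6  -0.4   2.12  0.    1.42  0.44]
```

Call:
{"fn": "step_arm", "kwargs": {
  "commands": [
    [[-1,0.647,-0.48,0.112,-0.069],[-1,0.647,-0.48,0.112,-0.069],[-1,0.647,-0.48,0.112,-0.069],[-1,0.647,-0.48,0.112,-0.069],[-1,0.647,-0.48,0.112,-0.069],[-1,0.647,-0.48,0.112,-0.069],[-1,0.647,-0.48,0.112,-0.069],[-1,0.647,-0.48,0.112,-0.069],[-1,0.647,-0.48,0.112,-0.069],[-1,0.647,-0.48,0.112,-0.069],[-1,0.647,-0.48,0.112,-0.069],[-1,0.647,-0.48,0.112,-0.069],[-1,0.647,-0.48,0.112,-0.069],[-1,0.647,-0.48,0.112,-0.069]]
  ]
}}

```text
time: 3.57
tool_pos: [540.1, 174.6, 160.1]
orientation: [-2.926, -1.143, -0.004]
ft_force: [-0.3, -0.9, 0.3]
opening: 1.002
```

```bash
python3 -c "
from h import *
s,R=st();print(s['time'],s['tool_pos'],s['ft_force'])
goal([540,176,74],np.radians(42.8))"
```

```text
3.5667 [540.05799907 174.62523004 160.13286233] [-0.32912347 -0.85769437  0.27570361]
shift [ 0.0013 -0.0022  0.1723] turn -0.0007 joints [ 0.22 -0.02  1.89  0.    1.27  1.04]
```

Call:
{"fn": "step_arm", "kwargs": {
  "commands": [
    [[-1,0.001,-0.002,0.1,0],[-1,0.001,-0.002,0.17,0],[-1,0.001,-0.002,0.17,0],[-1,0.001,-0.002,0.17,0],[1,0.001,-0.002,0.17,0],[1,0.001,-0.002,0.17,0],[1,0.001,-0.002,0.17,0],[1,0.001,-0.002,0.17,0],[1,0.001,-0.002,0.17,0],[1,0.001,-0.002,0.17,0],[1,0.001,-0.002,0.17,0],[1,0.001,-0.002,0.17,0]]
  ],
  "newtons": 45
}}

```text
time: 4.57
tool_pos: [539.9, 175.9, 75.2]
orientation: [-2.926, -1.143, -0.004]
ft_force: [0.4, -0.4, 0.6]
opening: 0.495
```

Run:
```python
from h import *
s,R=st();print(s['time'],s['tool_pos'],s['ft_force'],s['moment'],s['opening'])
goal([540,176,66],np.radians(42.8))
p,d=snap('side'); cv2.imwrite('pics/k1.png',cv2.resize(p[60:260,130:380],None,fx=3,fy=3)[:,:,::-1])
```

```text
4.5667 [539.93837265 175.89631901  75.23556983] [ 0.44598583 -0.37068574  0.59252083] [ 0.03471136 -0.01240722 -0.00081975] 0.4946898911336335
shift [ 0.0002 -0.0001  0.0185] turn -0.0006 joints [0.22 0.07 1.95 0.   1.11 1.05]
```

View pics/k1.png

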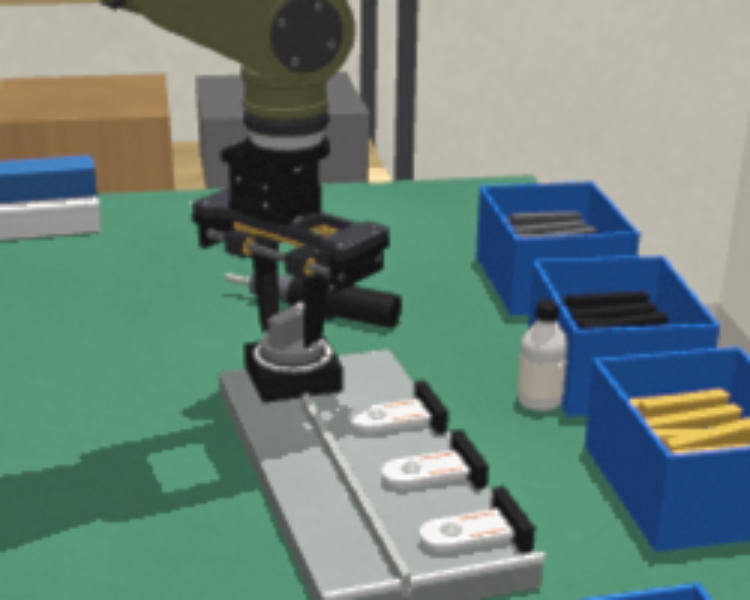

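The fingers straddle the grey bar (about 290,325) and are still closing. I'll keep closing.

Call:
{"fn": "step_arm", "kwargs": {
  "commands": [
    [[1,0,0,0,0],[1,0,0,0,0],[1,0,0,0,0],[1,0,0,0,0],[1,0,0,0,0],[1,0,0,0,0],[1,0,0,0,0]]
  ],
  "newtons": 45
}}

```text
time: 5.2
tool_pos: [538.8, 177.0, 75.0]
orientation: [-2.923, -1.142, -0.001]
ft_force: [-3.2, 2.5, 1.1]
opening: 0.166
```

Run:
```python
from h import *
s,R=st();print(s['time'],s['tool_pos'],s['ft_force'],s['moment'],s['opening']*95)
goal([540,176,66],np.radians(42.8))
```

```text
5.2 [538.76831548 176.97165755  75.02568601] [-3.20138681  2.48622493  1.0823834 ] [0.70298547 0.59475073 0.0430146 ] 15.758139280632582
shift [0.0005 0.0032 0.018 ] turn -0.0007 joints [0.22 0.07 1.95 0.   1.12 1.05]
```

Call:
{"fn": "step_arm", "kwargs": {
  "commands": [
    [[1,0,0,0.01,0],[1,0,0,0.018,0],[1,0,0,0.019,0],[1,0,0,0.019,0],[1,0,0,0.019,0]]
  ],
  "newtons": 45
}}

```text
time: 5.62
tool_pos: [538.8, 177.1, 67.1]
orientation: [-2.923, -1.142, -0.0]
ft_force: [-4.8, -1.2, 10.0]
opening: 0.163
```

Run:
```python
from h import *
s,R=st();print(s['time'],s['tool_pos'],s['ft_force'],s['moment'],s['opening']*95)
```

```text
5.6167 [538.78221841 177.0978915   67.12089489] [-4.82597969 -1.23721719 10.01327042] [-0.23380048  0.84535754  0.00303016] 15.528187401211277
```

Call:
{"fn": "step_arm", "kwargs": {
  "commands": [
    [[1,0,0,0.002,0.035],[1,0,0,0.002,0.07],[1,0,0,0.002,0.105],[1,0,0,0.002,0.14],[1,0,0,0.002,0.175],[1,0,0,0.002,0.21],[1,0,0,0.002,0.245],[1,0,0,0.002,0.28],[1,0,0,0.002,0.315],[1,0,0,0.002,0.35],[1,0,0,0.002,0.375],[1,0,0,0.002,0.384],[1,0,0,0.002,0.384],[1,0,0,0.002,0.384]]
  ],
  "newtons": 45
}}

```text
time: 6.78
tool_pos: [538.3, 180.4, 67.9]
orientation: [-3.049, 0.717, 0.007]
ft_force: [-6.2, 10.0, 8.5]
opening: 0.165
```

Run:
```python
from h import *
s,R=st();print(s['time'],s['tool_pos'],s['ft_force'],s['moment'],s['opening']*95, np.degrees(np.arctan2(R[1,0],R[0,0])))
```

```text
6.7833 [538.25842571 180.40835422  67.89720024] [-6.22326121 10.00414469  8.46378183] [1.78568573 1.20837308 0.01300163] 15.642202481358938 -26.476326488242172
```

Call:
{"fn": "step_arm", "kwargs": {
  "commands": [
    [[1,0,0,-0.005,0],[1,0,0,-0.01,0],[1,0,0,-0.015,0],[1,0,0,-0.015,0],[0,0,0,-0.015,0],[0,0,0,-0.015,0],[0,0,0,-0.015,0],[0,0,0,-0.015,0],[0,0,0,-0.06,0],[-1,0,0,-0.14,0],[-1,0,0,-0.22,0],[-1,0,0,-0.25,0],[-1,0,0,-0.25,0]]
  ]
}}

```text
time: 7.87
tool_pos: [541.9, 179.8, 199.5]
orientation: [-3.045, 0.716, -0.008]
ft_force: [-0.5, -0.2, -0.6]
opening: 0.72
```

Run:
```python
from h import *
s,R=st();print(s['time'],s['tool_pos'],s['ft_force'],s['opening']*95)
p,d=snap('side'); cv2.imwrite('pics/k2.png',cv2.resize(p[60:260,130:380],None,fx=3,fy=3)[:,:,::-1])
goal([480,-160,215],np.radians(20))
```

```text
7.8667 [541.88246115 179.81340693 199.52011501] [-0.45981059 -0.16883884 -0.58712702] 68.44223887244398
shift [ 0.1947  0.661  -0.0455] turn -0.2582 joints [ 0.22 -0.05  1.86  0.01  1.33  2.25]
```

View pics/k2.png

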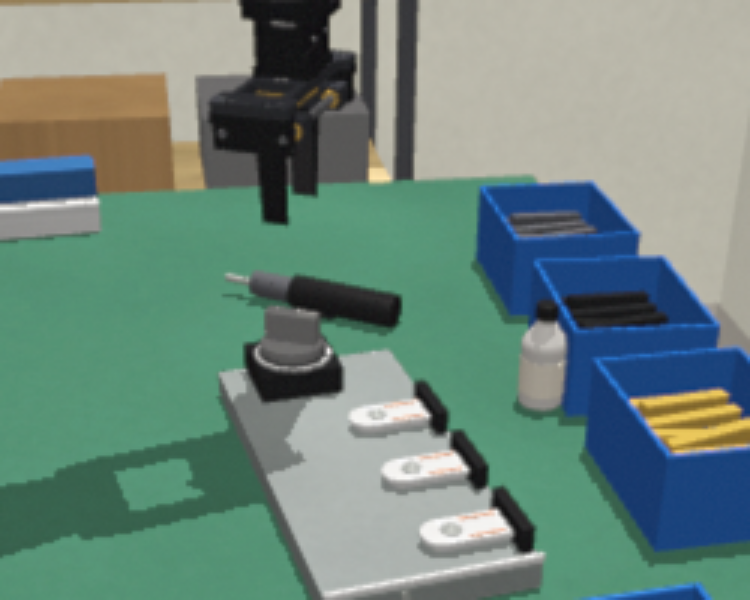

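Run:
```python
from fit import *
for c in ['top','side']:
    p,d=snap(c); packfit(c,d)
    W=cloud(c,d)
    for r in robot.trace(c,'knob_grip')[:1]:
        w=W[r['pixels']&(d>0)]; print('knob z',np.percentile(w[:,2],[50,95,99]).round(1))
        t=w[(w[:,2]>90)&(w[:,2]<115)]; print(rect(t[:,:2]) if len(t)>5 else '')
goal([410.6,-295,140],np.radians(44))
```

```text
top pack 0.81 437 top z 63.0 (array([ 410.2, -295.6]), array([90.7, 46.8]), 43.1)
top pack 0.61 406 top z 63.0 (array([ 564.9, -354.5]), array([46.4, 86.6]), 53.4)
top pack 0.59 29 top z 52.1 (array([657.5,  66.4]), array([ 10.6, 101.6]), 7.6)
knob z [26.1 44.4 53.4]

side pack 0.8 1006 top z 59.5 (array([ 567.7, -356.3]), array([48.3, 88.6]), 50.7)
knob z [72.4 96.2 97.5]
(array([540. , 176.9]), array([18.8, 51.1]), 66.7)
shift [0.1964 0.9621 0.0945] turn -0.3916 joints [ 0.22 -0.04  1.86  0.01  1.33  2.25]
```

Call:
{"fn": "step_arm", "kwargs": {
  "commands": [
    [[-1,0.05,0.24,0.0,-0.1],[-1,0.196,0.96,0.05,-0.39],[-1,0.196,0.96,0.095,-0.39],[-1,0.196,0.96,0.095,-0.39],[-1,0.196,0.96,0.095,-0.39],[-1,0.196,0.96,0.095,-0.39],[-1,0.196,0.96,0.095,-0.39],[-1,0.196,0.96,0.095,-0.39],[-1,0.196,0.96,0.095,-0.39],[-1,0.196,0.96,0.095,-0.39],[-1,0.196,0.96,0.095,-0.39],[-1,0.196,0.96,0.095,-0.39],[-1,0.196,0.96,0.095,-0.39],[-1,0.196,0.96,0.095,-0.39],[-1,0.196,0.96,0.095,-0.39],[-1,0.196,0.96,0.095,-0.39],[-1,0.196,0.96,0.095,-0.39]]
  ]
}}

```text
time: 9.63
tool_pos: [411.1, -292.8, 139.3]
orientation: [-2.904, -1.167, 0.004]
ft_force: [-0.0, -0.2, -0.3]
opening: 1.0
```

Run:
```python
from fit import *
s,R=st();print(s['time'],s['tool_pos'],s['opening']*95)
for c in ['side','top']:
    p,d=snap(c,'m1_'+c); packfit(c,d)
goal([411,-294.5,27],np.radians(43.7))
```

```text
9.6333 [ 411.06358267 -292.80584481  139.2956246 ] 94.96536725711272
side pack 0.84 942 top z 59.3 (array([ 410. , -295.9]), array([90.8, 46.9]), 43.0)
side pack 0.65 1046 top z 59.3 (array([ 566.5, -356. ]), array([47.9, 89.6]), 52.1)
top pack 0.86 250 top z 62.8 (array([ 423.7, -281.8]), array([52.3, 45.3]), 45.1)
top pack 0.82 432 top z 62.7 (array([ 566. , -355.6]), array([47.6, 90.3]), 52.4)
shift [-0.0031  0.004   0.2257] turn 0.0008 joints [-0.73 -0.14  2.04  0.    1.25  0.08]
```

View pics/m1_side.png

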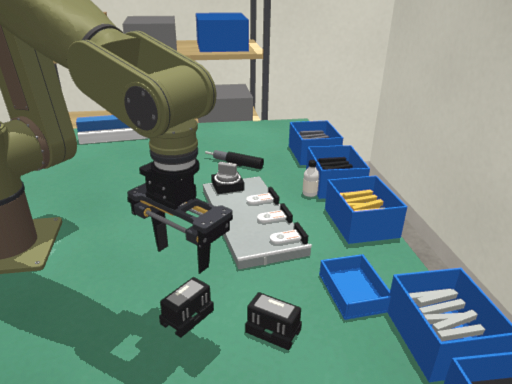

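Call:
{"fn": "step_arm", "kwargs": {
  "commands": [
    [[-1,-0.003,0.003,0.08,0],[-1,-0.003,0.003,0.16,0],[-1,-0.003,0.003,0.226,0],[-1,-0.003,0.003,0.226,0],[-1,-0.003,0.003,0.226,0],[1,-0.003,0.003,0.226,0],[1,-0.003,0.003,0.226,0],[1,-0.003,0.003,0.226,0],[1,-0.003,0.003,0.226,0],[1,-0.003,0.003,0.226,0],[1,-0.003,0.003,0.226,0],[1,-0.003,0.003,0.226,0],[1,-0.003,0.003,0.226,0],[1,-0.003,0.003,0.226,0],[1,-0.003,0.003,0.226,0],[1,-0.003,0.003,0.226,0]]
  ],
  "newtons": 45
}}

```text
time: 11.17
tool_pos: [410.5, -294.0, 27.0]
orientation: [-2.905, -1.169, 0.004]
ft_force: [-1.4, 0.8, 3.2]
opening: 0.481
```

Run:
```python
from fit import *
s,R=st();print(s['time'],s['tool_pos'],s['ft_force'],s['opening']*95)
p,d=snap('side','m2'); packfit('side',d)
```

```text
11.1667 [ 410.50720871 -293.99879078   26.95372423] [-1.42070683  0.83313589  3.22878356] 45.6902862730706
side pack 0.81 496 top z 59.6 (array([ 395. , -311.1]), array([46. , 45.2]), 43.4)
side pack 0.58 1026 top z 59.4 (array([ 566.1, -356.5]), array([47.5, 90. ]), 53.0)
```

Call:
{"fn": "step_arm", "kwargs": {
  "commands": [
    [[1,0,0,-0.06,0],[1,0,0,-0.13,0],[1,0,0,-0.2,0],[1,0,0,-0.22,0],[1,0,0,-0.22,0]]
  ]
}}

```text
time: 11.68
tool_pos: [412.9, -296.4, 139.5]
orientation: [-2.91, -1.171, -0.001]
ft_force: [0.7, -1.1, -5.5]
opening: 0.482
```

Run:
```python
from fit import *
s,R=st();print(s['time'],s['tool_pos'],s['ft_force'],s['opening']*95)
goal([534,-25.5,110],np.radians(8.4))
```

```text
11.6833 [ 412.8514585  -296.38860937  139.5000538 ] [ 0.74401574 -1.06715399 -5.51793958] 45.812322377939864
shift [ 0.5499 -0.2227  0.0612] turn 0.1969 joints [-0.73 -0.13  2.03  0.    1.24  0.08]
```

Call:
{"fn": "step_arm", "kwargs": {
  "commands": [
    [[1,0.06,-0.025,0.01,0.02],[1,0.13,-0.055,0.02,0.05],[1,0.19,-0.08,0.03,0.08],[1,0.26,-0.105,0.04,0.11],[1,0.33,-0.13,0.05,0.14],[1,0.39,-0.16,0.06,0.17],[1,0.46,-0.19,0.061,0.197],[1,0.52,-0.21,0.061,0.197],[1,0.55,-0.223,0.061,0.197],[1,0.55,-0.223,0.061,0.197],[1,0.55,-0.223,0.061,0.197],[1,0.55,-0.223,0.061,0.197]]
  ]
}}

```text
time: 12.68
tool_pos: [532.0, -25.5, 107.2]
orientation: [-3.128, -0.229, 0.009]
ft_force: [0.2, 0.8, -4.9]
opening: 0.479
```

Run:
```python
from fit import *
s,R=st();print(s['time'],s['tool_pos'],s['ft_force'],s['opening']*95,np.degrees(np.arctan2(R[1,0],R[0,0])))
goal([534,-25.5,63],np.radians(8.4))
```

```text
12.6833 [532.00210353 -25.50245185 107.19122698] [ 0.23219821  0.81699341 -4.86878232] 45.519806836024394 8.380693398934833
shift [0.0044 0.0011 0.0884] turn -0.0001 joints [-0.15 -0.04  2.01  0.    1.18  1.27]
```

Call:
{"fn": "step_arm", "kwargs": {
  "commands": [
    [[1,0.002,0.001,0.05,0],[1,0.002,0.001,0.088,0],[1,0.002,0.001,0.088,0],[1,0.002,0.001,0.088,0]]
  ]
}}

```text
time: 13.02
tool_pos: [530.6, -26.4, 61.1]
orientation: [-3.127, -0.227, 0.017]
ft_force: [0.3, -0.3, -5.6]
opening: 0.481
```

```bash
cat >> fit.py <<'E'
D0=np.array([581.7,30.7]); T0=np.radians(8.4)
def rectify(c,p,z,x0=-120,x1=110,y0=-200,y1=200,k=0.5,D=D0):
    m,f=K(c); R=np.array(m['R']);T=np.array(m['t'])
    X,Y=np.meshgrid(np.arange(x1,x0,-k),np.arange(y1,y0,-k),indexing='ij')
    wx=D[0]+X*np.cos(T0)-Y*np.sin(T0); wy=D[1]+X*np.sin(T0)+Y*np.cos(T0)
    C=np.stack([wx,wy,np.full_like(wx,z)],-1)@R.T+T
    u=(C[...,0]/C[...,2]*f+m['cx']).astype(np.float32); v=(C[...,1]/C[...,2]*f+m['cy']).astype(np.float32)
    return cv2.remap(p,u,v,cv2.INTER_CUBIC)
def dockxy(w,D=D0):
    d=np.asarray(w)[...,:2]-D; return np.stack([d[...,0]*np.cos(T0)+d[...,1]*np.sin(T0),-d[...,0]*np.sin(T0)+d[...,1]*np.cos(T0)],-1)
E
python3 - <<'E'
from fit import *
s,R=st();print(s['time'],s['tool_pos'],s['ft_force'],s['opening']*95,'tcp dock',dockxy(s['tool_pos']))
for c in ['top','side']:
    p,d=snap(c,'m3_'+c); np.savez('m3_%s.npz'%c,p=p,d=d)
    W=cloud(c,d); q=dockxy(W)
    # pack points: near
    m=(abs(q[...,1]+50)<45)&(q[...,0]>-115)&(q[...,0]<0)&(W[...,2]>40)&(W[...,2]<115)
    w=np.c_[q[m],W[m][:,2]]
    print(c,m.sum(),np.percentile(w[:,2],[5,25,50,75,95]).round(1))
    np.save('m3_%s_pts.npy'%c,w)
    a=rectify(c,p,37,y0=-140,y1=100,k=0.4); b=rectify(c,p,95,y0=-140,y1=100,k=0.4)
    cv2.imwrite('pics/m3r_%s.png'%c,a[:,:,::-1])
E
```

```text
13.0167 [530.61180813 -26.38593501  61.06591469] [ 0.29784247 -0.33920711 -5.61284176] 45.713763221738326 tcp dock [-58.87942103 -49.01041832]
top 62 [56.  93.4 96.1 98.  99.9]
side 989 [44.  56.1 74.8 91.7 97.1]
```

View pics/m3r_side.png

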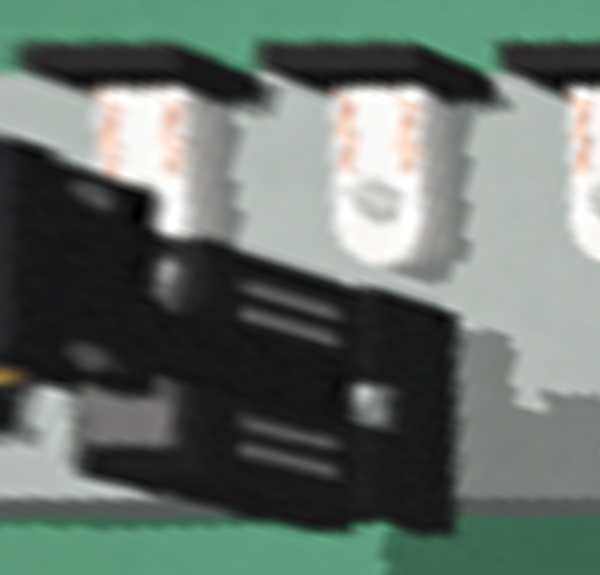

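View pics/m3_top.png

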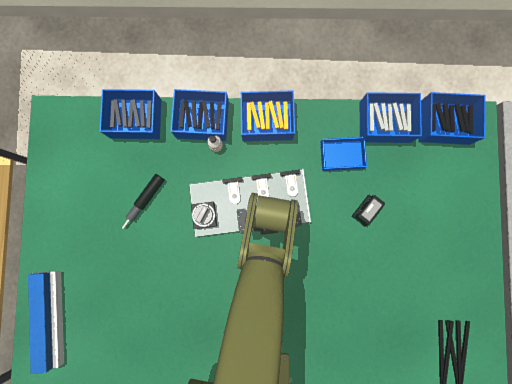

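View pics/m3_side.png

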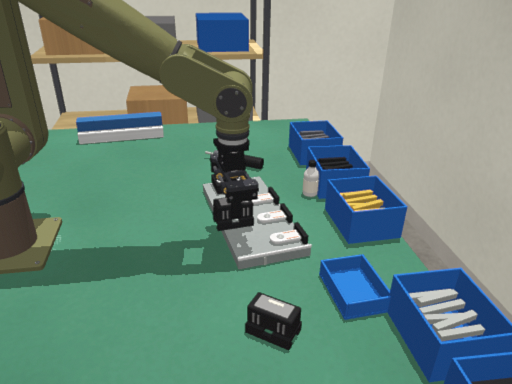

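Run:
```python
from fit import *
for c in ['side','top']:
  d=np.load('a_%s.npz'%c)['d']; W=cloud(c,d); q=dockxy(W)
  dz=25-np.median(W[(abs(q[...,0]+50)<15)&(abs(q[...,1])<80)][:,2]); 
  for y in (-145,-50,45):
    m=(abs(q[...,1]-y)<30)&(q[...,0]>15)&(q[...,0]<65)&(abs(W[...,2]+dz-37)<1.8)
    h=q[m]; print(c,'dz',dz.round(2),y,m.sum(),np.percentile(h[:,1],[0,2,10,50,90,98,100]).round(1))
w=np.load('m3_side_pts.npy')
# face pts: histogram of y for low z
for z in range(28,100,4):
    m=abs(w[:,2]-z)<2; 
    if m.sum()>5: print(z,m.sum(),np.percentile(w[m,1],[1,10,50]).round(1),np.percentile(w[m,0],[2,98]).round(1))
d=np.load('m3_side.npz')['d']; W=cloud('side',d); q=dockxy(W)
m=(q[...,1]<-70)&(q[...,1]>-90)&(W[...,2]>29)&(W[...,2]<56)&(q[...,0]<5)&(q[...,0]>-120)
print(m.sum(), np.c_[q[m],W[m][:,2:]].round(1)[::6])
```

```text
side dz 2.74 -145 160 [-161.2 -160.1 -157.8 -145.6 -128.7 -125.8 -124.8]
side dz 2.74 -50 124 [-66.6 -66.  -62.3 -48.8 -33.1 -30.  -29.5]
side dz 2.74 45 97 [25.9 29.  30.8 43.2 59.6 63.8 65. ]
top dz -0.33 -145 79 [-160.2 -159.4 -156.2 -140.1 -131.1 -128.  -127.3]
top dz -0.33 -50 70 [-65.7 -65.4 -62.2 -49.  -35.  -32.4 -31.9]
top dz -0.33 45 83 [29.3 29.7 32.2 47.9 60.1 62.5 62.8]
40 29 [-79.8 -78.6 -76.8] [-103.1  -14.6]
44 55 [-80.8 -79.3 -76.8] [-102.8  -17.6]
48 63 [-80.  -78.5 -76.5] [-102.5  -14.6]
52 54 [-80.1 -79.  -76.4] [-102.8  -19.6]
56 78 [-80.1 -78.3 -72.8] [-102.8  -14.7]
60 43 [-76.7 -74.9 -71.9] [-102.2  -17.7]
64 57 [-78.6 -76.7 -73. ] [-102.5  -15.8]
68 48 [-78.7 -76.9 -72.9] [-102.5  -16.7]
72 57 [-81.6 -79.3 -71.9] [-102.4  -16.3]
76 61 [-81.8 -79.5 -72.8] [-102.3  -18.4]
80 51 [-81.8 -80.6 -72.6] [-102.1  -18.2]
84 57 [-81.6 -80.5 -72.7] [-102.4  -18.9]
88 64 [-83.9 -81.2 -72.6] [-102.3  -16.2]
92 77 [-83.1 -80.9 -70.7] [-102.   -14.7]
96 156 [-83.4 -74.6 -58.8] [-100.7  -21.2]
304 [[ -32.5  -70.    55.4]
 [ -13.6  -74.    54.3]
 [ -29.5  -76.6   56. ]
 [ -43.
[... 445 characters left out ...]
.9]
 [ -25.6  -80.6   43.4]
 [-101.   -76.9   52.4]
 [ -86.6  -77.2   49.9]
 [ -71.6  -76.    46.3]
 [ -56.8  -75.9   43.5]
 [ -42.2  -77.3   41.6]
 [ -27.5  -78.5   39.6]
 [-102.5  -72.7   47.2]
 [ -88.8  -76.    46.7]
 [ -74.4  -77.    44.6]
 [ -59.2  -75.6   40.9]
 [ -45.2  -79.    40.4]
 [ -29.   -75.1   34.9]
 [ -15.3  -80.    35.4]
 [ -91.6  -77.5   45.4]
 [ -76.3  -74.7   40.7]
 [ -62.1  -76.9   39.4]
 [ -47.4  -77.7   37.1]
 [ -32.5  -78.4   34.8]
 [ -96.9  -79.    44.5]
 [ -81.6  -76.1   39.8]
 [ -67.9  -80.1   39.7]
 [ -52.3  -77.4   35. ]
 [ -98.7  -76.    40.1]
 [ -84.3  -77.    38. ]
 [ -69.5  -76.7   35. ]
 [-101.   -74.9   37. ]
 [ -86.5  -75.7   34.7]
 [ -99.4  -78.4   36.1]]
```

Run:
```python
from fit import *
for c,z,f in [('side',34.3,'a'),('top',37.3,'a'),('side',34.3,'m3')]:
    p=np.load('%s_%s.npz'%(f,c))['p']; im=rectify(c,p,z,k=0.25)
    hsv=im.astype(int).sum(2)
    for y in (-145,-50,45):
      r=[]
      for x in (20,40,45,55):
        i=int((110-x)/.25); j0=int((200-y)/.25); row=hsv[i-4:i+4,j0-110:j0+110].mean(0)
        g=np.diff(cv2.GaussianBlur(row[None].astype(np.float32),(0,0),4)[0]); 
        L=np.argmax(g[:110]); Rr=110+np.argmin(g[110:]); r.append((y-(((L+Rr)/2+.5)-110)*.25,(Rr-L)*.25))
      print(f,c,y,np.round(r,1).tolist())
    # nose/ stop
      j=int((200-y)/.25); col=hsv[:,j-12:j+12].mean(1); g=np.diff(cv2.GaussianBlur(col[None].astype(np.float32),(0,0),4)[0])
      i0=int((110-25)/.25); n=i0+np.argmin(g[i0:i0+160]); s=int((110-95)/.25); t=s+np.argmax(g[s:s+150]); print('  nose x',110-n*.25,'stop x',110-t*.25)
```

```text
a side -145 [[-141.9, 34.0], [-142.0, 35.2], [-142.2, 36.8], [-146.9, 26.5]]
  nose x 6.75 stop x 77.0
a side -50 [[-47.0, 34.2], [-47.0, 35.8], [-47.5, 37.2], [-46.8, 37.2]]
  nose x 6.5 stop x 77.0
a side 45 [[47.4, 35.0], [48.1, 35.0], [47.9, 39.0], [48.2, 34.2]]
  nose x 6.5 stop x 77.0
a top -145 [[-143.4, 35.5], [-144.2, 34.2], [-144.5, 34.8], [-147.6, 28.5]]
  nose x 6.25 stop x 76.75
a top -50 [[-48.5, 34.8], [-48.8, 33.2], [-48.0, 35.8], [-48.4, 35.5]]
  nose x 5.5 stop x 76.25
a top 45 [[46.5, 34.2], [46.8, 33.2], [42.4, 26.0], [46.5, 36.2]]
  nose x 5.5 stop x 76.0
m3 side -145 [[-141.9, 34.0], [-142.0, 35.2], [-142.4, 37.0], [-146.9, 26.5]]
  nose x 6.75 stop x 77.25
m3 side -50 [[-47.0, 34.2], [-47.0, 35.8], [-47.2, 37.2], [-46.8, 37.2]]
  nose x -4.5 stop x 77.0
m3 side 45 [[36.5, 17.2], [44.1, 27.5], [48.8, 40.8], [48.1, 34.0]]
  nose x 19.5 stop x 77.0
```

```bash
sed -i 's/D0=np.array.*;/D0=np.array([582.6,33.2]);/' fit.py
cat >> fit.py <<'E'
def dw(x,y,D=D0): return [D[0]+x*np.cos(T0)-y*np.sin(T0),D[1]+x*np.sin(T0)+y*np.cos(T0)]
E
python3 - <<'E'
from fit import *
s,R=st(); print(dockxy(s['tool_pos']),np.degrees(np.arctan2(R[1,0],R[0,0])),R.round(3))
goal(dw(-56,-50)+[51],T0)
E
```

```text
[-57.42749448 -51.81329221] 8.314103306086812 [[ 0.989  0.145 -0.005]
 [ 0.145 -0.989  0.005]
 [-0.004 -0.005 -1.   ]]
shift [ 0.003  -0.0035  0.0262] turn -0.0005 joints [-0.15  0.02  2.03  0.    1.1   1.27]
```

Call:
{"fn": "step_arm", "kwargs": {
  "commands": [
    [[1,0.003,-0.0035,0,0],[1,0.003,-0.0035,0.01,0],[1,0.003,-0.0035,0.02,0],[1,0.003,-0.0035,0.024,0],[1,0.003,-0.0035,0.024,0]]
  ]
}}

```text
time: 13.53
tool_pos: [534.7, -24.5, 52.2]
orientation: [-3.128, -0.228, 0.007]
ft_force: [-1.2, -0.6, -6.2]
opening: 0.486
```

```bash
cat > s.py <<'E'
from fit import *
s,R=st(); print('t',s['time'],'tcp',s['tool_pos'].round(1),'dock',dockxy(s['tool_pos']).round(2),'yaw',np.degrees(np.arctan2(R[1,0],R[0,0])).round(2),'F',s['ft_force'].round(1),'M',s['moment'].round(2),'op',round(s['opening']*95,1))
E
python3 s.py
```

```text
t 13.5333 tcp [534.7 -24.5  52.2] dock [-55.84 -50.04] yaw 8.32 F [-1.2 -0.6 -6.2] M [-0.03 -0.02 -0.04] op 46.2
```

Call:
{"fn": "step_arm", "kwargs": {
  "commands": [
    [[1,0,0,0.002,0],[1,0,0,0.004,0],[1,0,0,0.004,0]]
  ]
}}

```text
time: 13.78
tool_pos: [534.9, -24.4, 51.9]
orientation: [-3.129, -0.228, 0.007]
ft_force: [-6.5, 0.6, 6.4]
opening: 0.483
```

```bash
python3 s.py
```

```text
t 13.7833 tcp [534.9 -24.4  51.9] dock [-55.62 -50.05] yaw 8.34 F [-6.5  0.6  6.4] M [-0.02  1.01 -0.06] op 45.9
```

Call:
{"fn": "step_arm", "kwargs": {
  "commands": [
    [[1,0.01,0,0.0,0],[1,0.02,0,0.0,0],[1,0.03,0,0.0,0],[1,0.04,0,0.0,0],[1,0.05,0,0.0,0],[1,0.06,0,0.0,0],[1,0.07,0,0.0,0],[1,0.08,0,0.0,0],[1,0.08,0,0.0,0]]
  ]
}}

```text
time: 14.53
tool_pos: [576.6, -18.5, 52.4]
orientation: [-3.129, -0.228, 0.001]
ft_force: [1.0, -0.4, -1.5]
opening: 0.487
```

```bash
python3 s.py
```

```text
t 14.5333 tcp [576.6 -18.5  52.4] dock [-13.44 -50.3 ] yaw 8.34 F [ 1.  -0.4 -1.5] M [ 0.02 -0.44  0.  ] op 46.3
```

Call:
{"fn": "step_arm", "kwargs": {
  "commands": [
    [[1,0.015,0,0.0,0],[1,0.03,0,0.0,0],[1,0.045,0,0.0,0],[1,0.06,0,0.0,0],[1,0.07,0,0.0,0],[1,0.08,0,0.0,0],[1,0.086,0,0.0,0],[1,0.09,0,0.0,0],[1,0.092,0,0.0,0],[1,0.092,0,0.0,0]]
  ]
}}

```text
time: 15.37
tool_pos: [620.2, -12.1, 52.1]
orientation: [-3.129, -0.229, 0.01]
ft_force: [-7.5, -0.5, 2.9]
opening: 0.481
```

```bash
python3 s.py
```

```text
t 15.3667 tcp [620.2 -12.1  52.1] dock [ 30.6  -50.34] yaw 8.38 F [-7.5 -0.5  2.9] M [-0.23  1.04  0.14] op 45.7
```

Call:
{"fn": "step_arm", "kwargs": {
  "commands": [
    [[1,0.004,0,0,0],[1,0.008,0,0,0],[1,0.01,0,0,0],[1,0.01,0,0,0]]
  ]
}}

```text
time: 15.7
tool_pos: [620.4, -12.2, 52.5]
orientation: [-3.129, -0.232, 0.03]
ft_force: [-20.0, -3.7, 13.6]
opening: 0.487
```

```bash
python3 s.py
```

```text
t 15.7 tcp [620.4 -12.2  52.5] dock [ 30.81 -50.44] yaw 8.47 F [-20.   -3.7  13.6] M [-0.46  3.01  0.26] op 46.3
```

Call:
{"fn": "step_arm", "kwargs": {
  "commands": [
    [[1,0,0,0,0],[-0.5,0,0,0,0],[-0.5,0,0,0,0],[-0.5,0,0,0,0],[-0.5,0,0,0,0],[-0.5,0,0,-0.03,0],[-0.5,0,0,-0.1,0],[-0.5,0,0,-0.18,0],[-0.5,0,0,-0.2,0],[-0.5,0,0,-0.2,0]]
  ]
}}

```text
time: 16.53
tool_pos: [626.0, -12.7, 158.4]
orientation: [-3.131, -0.232, 0.014]
ft_force: [0.0, -0.2, 0.4]
opening: 0.749
```

```bash
python3 s.py
python3 - <<'E'
from fit import *
for c in ['side','top']:
    p,d=snap(c,'n1_'+c); packfit(c,d)
    W=cloud(c,d); q=dockxy(W); m=(abs(q[...,1]+50)<40)&(q[...,0]>-80)&(q[...,0]<85)&(W[...,2]>80)&(W[...,2]<92)
    print(c,m.sum(),rect(q[m]) if m.sum()>9 else '')
goal([566.3,-355,140],np.radians(-38)); goal([566.3,-355,140],np.radians(142))
E
```

```text
t 16.5333 tcp [626.  -12.7 158.4] dock [ 36.18 -51.72] yaw 8.48 F [ 0.  -0.2  0.4] M [ 0.06 -0.01 -0.01] op 71.1
side pack 0.82 1028 top z 59.5 (array([ 566.5, -356.4]), array([48.5, 89.9]), 52.5)
side pack 0.56 342 top z 62.4 (array([614.7, -32.6]), array([36.7, 94.7]), 76.4)
side 372 (array([ 28.3, -50.6]), array([51.2, 89.2]), 89.2)
top pack 0.69 419 top z 62.8 (array([ 567.1, -355.3]), array([46.1, 91.2]), 51.0)
top 168 (array([  1.3, -52.5]), array([35.5, 45.9]), 0.0)
shift [-0.2089  0.662   0.0209] turn 0.2582 joints [-0.11  0.12  1.76  0.    1.28  1.32]
shift [-0.2089  0.662   0.0209] turn -0.7418 joints [-0.11  0.12  1.76  0.    1.28  1.32]
```

View pics/n1_side.png

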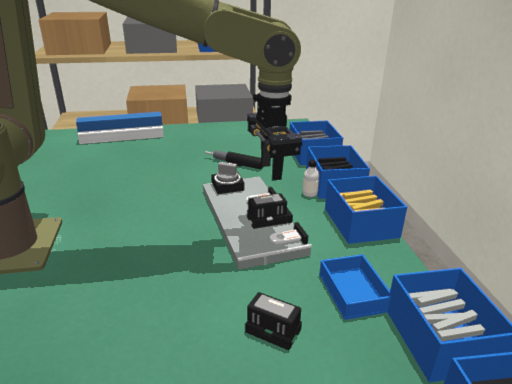

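Call:
{"fn": "step_arm", "kwargs": {
  "commands": [
    [[-1,-0.03,0.08,0,0.03],[-1,-0.209,0.662,0.0,0.258],[-1,-0.209,0.662,0.021,0.258],[-1,-0.209,0.662,0.021,0.258],[-1,-0.209,0.662,0.021,0.258],[-1,-0.209,0.662,0.021,0.258],[-1,-0.209,0.662,0.021,0.258],[-1,-0.209,0.662,0.021,0.258],[-1,-0.209,0.662,0.021,0.258],[-1,-0.209,0.662,0.021,0.258],[-1,-0.209,0.662,0.021,0.258],[-1,-0.209,0.662,0.021,0.258],[-1,-0.209,0.662,0.021,0.258],[-1,-0.209,0.662,0.021,0.258]]
  ]
}}

```text
time: 17.9
tool_pos: [566.7, -353.3, 139.8]
orientation: [2.967, -1.017, -0.036]
ft_force: [0.1, 2.0, -0.7]
opening: 0.995
```

```bash
python3 s.py
python3 - <<'E'
from fit import *
for c in ['side','top']:
    p,d=snap(c,'n2_'+c); packfit(c,d)
goal([566.8,-355.5,27],np.radians(-38))
E
```

```text
t 17.9 tcp [ 566.7 -353.3  139.8] dock [ -72.18 -380.03] yaw -37.85 F [ 0.1  2.  -0.7] M [ 0.13 -0.06 -0.05] op 94.5
side pack 0.78 1031 top z 59.4 (array([ 566.8, -356.1]), array([47.1, 89.9]), 52.2)
side pack 0.53 97 top z 64.8 (array([578.5, -26.6]), array([18.6, 43.7]), 36.4)
top pack 0.71 256 top z 63.1 (array([ 554.6, -343.9]), array([42.9, 57.6]), 54.9)
shift [ 0.0063 -0.001   0.2263] turn 0.0005 joints [-0.63  0.23  1.66 -0.01  1.27  1.6 ]
```

View pics/n2_side.png

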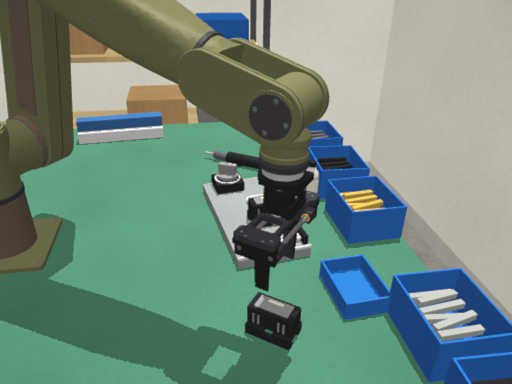

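Call:
{"fn": "step_arm", "kwargs": {
  "commands": [
    [[-1,0.005,0,0.08,0],[-1,0.005,0,0.16,0],[-1,0.005,0,0.226,0],[-1,0.005,0,0.226,0],[-1,0.005,0,0.226,0],[1,0.005,0,0.226,0],[1,0.005,0,0.226,0],[1,0.005,0,0.226,0],[1,0.005,0,0.226,0],[1,0.005,0,0.226,0],[1,0.005,0,0.226,0],[1,0.005,0,0.226,0],[1,0.005,0,0.226,0],[1,0.005,0,0.226,0],[1,0.005,0,0.226,0],[1,0.005,0,0.226,0],[1,0.005,0,0.226,0]]
  ],
  "newtons": 45
}}

```text
time: 19.52
tool_pos: [566.3, -355.2, 27.3]
orientation: [2.967, -1.019, -0.035]
ft_force: [1.5, 1.8, 2.0]
opening: 0.482
```

```bash
python3 s.py; python3 -c "
from fit import *
p,d=snap('side','n3'); packfit('side',d)"
```

```text
t 19.5167 tcp [ 566.3 -355.2   27.3] dock [ -72.84 -381.82] yaw -37.92 F [1.5 1.8 2. ] M [ 0.75 -0.39 -0.09] op 45.8
side pack 0.91 424 top z 59.2 (array([ 586.1, -372.6]), array([46.4, 37.9]), 52.5)
```

View pics/n3.png

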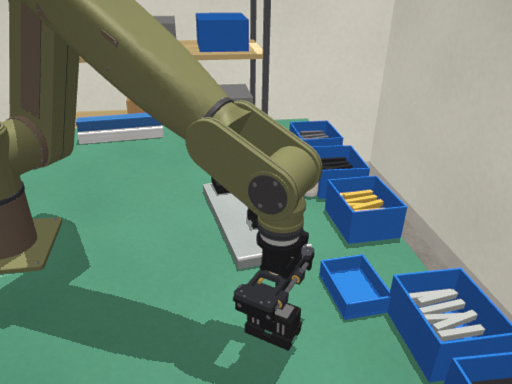

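Pack B is gripped at 45.8 mm. Next I lift it and carry it to the start point of bay1.

Call:
{"fn": "step_arm", "kwargs": {
  "commands": [
    [[1,0,0,-0.06,0],[1,0,0,-0.13,0],[1,0,0,-0.2,0],[1,0,0,-0.22,0],[1,0,0,-0.22,0]]
  ]
}}

```text
time: 20.03
tool_pos: [570.2, -357.2, 140.6]
orientation: [2.964, -1.018, -0.025]
ft_force: [0.3, -0.0, -5.9]
opening: 0.478
```

```bash
python3 s.py; python3 -c "
from fit import *
goal(dw(-57,-145)+[110],T0)"
```

```text
t 20.0333 tcp [ 570.2 -357.2  140.6] dock [ -69.34 -384.36] yaw -37.92 F [ 0.3 -0.  -5.9] M [ 0.02 -0.06 -0.  ] op 45.4
shift [-0.3284 -0.3492  0.0612] turn -0.2573 joints [-0.63  0.23  1.65 -0.01  1.27  1.6 ]
```

Call:
{"fn": "step_arm", "kwargs": {
  "commands": [
    [[1,-0.03,-0.03,0,-0.02],[1,-0.07,-0.075,0.01,-0.05],[1,-0.11,-0.12,0.02,-0.08],[1,-0.15,-0.16,0.03,-0.11],[1,-0.19,-0.2,0.04,-0.14],[1,-0.23,-0.245,0.05,-0.17],[1,-0.27,-0.29,0.06,-0.21],[1,-0.31,-0.33,0.06,-0.24],[1,-0.328,-0.349,0.06,-0.257],[1,-0.328,-0.349,0.06,-0.257],[1,-0.328,-0.349,0.06,-0.257],[1,-0.328,-0.349,0.06,-0.257]]
  ]
}}

```text
time: 21.03
tool_pos: [546.2, -119.1, 108.3]
orientation: [-3.133, -0.227, 0.033]
ft_force: [-0.0, -0.5, -6.3]
opening: 0.483
```

```bash
python3 s.py; python3 -c "
from fit import *
goal(dw(-57,-145)+[60],T0)"
```

```text
t 21.0333 tcp [ 546.2 -119.1  108.3] dock [ -58.24 -145.33] yaw 8.29 F [-0.  -0.5 -6.3] M [ 0.02 -0.01 -0.04] op 45.8
shift [ 0.0045 -0.0005  0.0966] turn -0.0006 joints [-0.31  0.03  1.94 -0.01  1.2   1.12]
```

Call:
{"fn": "step_arm", "kwargs": {
  "commands": [
    [[1,0.003,-0.001,0.04,0],[1,0.003,-0.001,0.08,0],[1,0.003,-0.001,0.097,0],[1,0.003,-0.001,0.097,0],[1,0.003,-0.001,0.097,0]]
  ]
}}

```text
time: 21.45
tool_pos: [546.1, -119.0, 59.1]
orientation: [-3.133, -0.225, 0.036]
ft_force: [-0.1, -1.0, -4.8]
opening: 0.481
```

```bash
python3 s.py
python3 - <<'E'
from fit import *
goal(dw(-57,-145)+[52.5],T0)
p,d=snap('side','n4'); W=cloud('side',d); q=dockxy(W)
m=(q[...,1]<-160)&(q[...,1]>-185)&(W[...,2]>31)&(W[...,2]<52)&(q[...,0]<-15)&(q[...,0]>-100)
print(m.sum(),np.percentile(q[m][:,1],[10,25,50,75,90]))
E
```

```text
t 21.45 tcp [ 546.1 -119.    59.1] dock [ -58.35 -145.24] yaw 8.23 F [-0.1 -1.  -4.8] M [-0.02 -0.04 -0.01] op 45.7
shift [ 0.003  -0.0005  0.0131] turn -0.001 joints [-0.31  0.09  1.97 -0.01  1.11  1.12]
312 [-174.18421812 -173.34872218 -172.23849341 -170.59728715 -167.55062449]
```

View pics/n4.png

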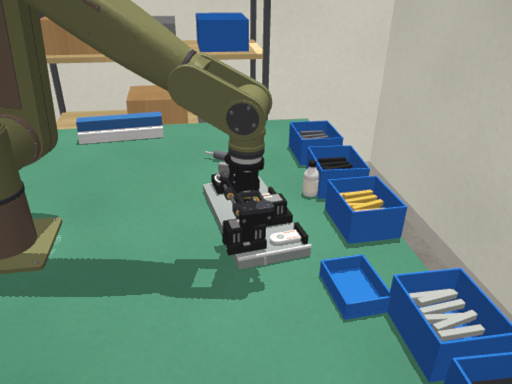

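Call:
{"fn": "step_arm", "kwargs": {
  "commands": [
    [[1,0.002,-0.0005,0.006,0.001],[1,0.002,-0.0005,0.012,0.001],[1,0.002,-0.0005,0.016,0.001],[1,0.002,-0.0005,0.018,0.001],[1,0.002,-0.0005,0.018,0.001]]
  ]
}}

```text
time: 21.92
tool_pos: [548.4, -118.9, 52.4]
orientation: [3.133, 0.221, -0.03]
ft_force: [-1.1, 0.8, -0.0]
opening: 0.484
```

```bash
python3 s.py
```

```text
t 21.9167 tcp [ 548.4 -118.9   52.4] dock [ -56.02 -145.46] yaw 8.07 F [-1.1  0.8 -0. ] M [ 0.03  0.3  -0.01] op 46.0
```

Call:
{"fn": "step_arm", "kwargs": {
  "commands": [
    [[1,0.01,-0.0008,0.001,-0.002],[1,0.02,-0.0008,0.001,-0.002],[1,0.03,-0.0008,0.001,-0.002],[1,0.04,-0.0008,0.001,-0.002],[1,0.05,-0.0008,0.001,-0.002],[1,0.06,-0.0008,0.001,-0.002],[1,0.07,-0.0008,0.001,-0.002],[1,0.08,-0.0008,0.001,-0.002],[1,0.08,-0.0008,0.001,-0.002]]
  ]
}}

```text
time: 22.67
tool_pos: [590.2, -113.2, 52.5]
orientation: [3.131, 0.231, -0.025]
ft_force: [0.1, -1.3, 3.0]
opening: 0.48
```

```bash
python3 s.py
```

```text
t 22.6667 tcp [ 590.2 -113.2   52.5] dock [ -13.91 -145.93] yaw 8.43 F [ 0.1 -1.3  3. ] M [-0.16  0.11 -0.06] op 45.6
```

Call:
{"fn": "step_arm", "kwargs": {
  "commands": [
    [[1,0.015,0,0.0,0],[1,0.03,0,0.0,0],[1,0.045,0,0.0,0],[1,0.06,0,0.0,0],[1,0.07,0,0.0,0],[1,0.08,0,0.0,0],[1,0.086,0,0.0,0],[1,0.092,0,0.0,0],[1,0.096,0,0.0,0],[1,0.1,0,0.0,0],[1,0.1,0,0,0]]
  ]
}}

```text
time: 23.58
tool_pos: [634.6, -106.6, 52.4]
orientation: [3.131, 0.232, -0.047]
ft_force: [-25.4, -1.9, 20.4]
opening: 0.481
```

```bash
python3 s.py
```

```text
t 23.5833 tcp [ 634.6 -106.6   52.4] dock [  31.04 -145.9 ] yaw 8.49 F [-25.4  -1.9  20.4] M [-0.47  3.84  0.02] op 45.7
```

Call:
{"fn": "step_arm", "kwargs": {
  "commands": [
    [[1,0,0,0,0],[-0.5,0,0,0,0],[-0.5,0,0,0,0],[-0.5,0,0,0,0],[-0.5,0,0,0,0],[-0.5,0,0,-0.03,0],[-0.5,0,0,-0.1,0],[-0.5,0,0,-0.18,0],[-0.5,0,0,-0.22,0],[-0.5,0,0,-0.22,0]]
  ]
}}

```text
time: 24.42
tool_pos: [642.4, -107.0, 171.5]
orientation: [3.127, 0.232, -0.027]
ft_force: [0.9, -0.5, 0.2]
opening: 0.747
```

```bash
python3 s.py; python3 -c "
from fit import *
goal([460,179,170],np.radians(-26))"
```

```text
t 24.4167 tcp [ 642.4 -107.   171.5] dock [  38.63 -147.46] yaw 8.49 F [ 0.9 -0.5  0.2] M [ 0.04 -0.05 -0.04] op 70.9
shift [-0.2761 -0.6197  0.0052] turn 0.1916 joints [-0.24  0.17  1.68 -0.01  1.31  1.18]
```

Call:
{"fn": "step_arm", "kwargs": {
  "commands": [
    [[-0.5,-0.276,-0.62,0,0.19],[-0.5,-0.276,-0.62,0,0.19],[-0.5,-0.276,-0.62,0,0.19],[-0.5,-0.276,-0.62,0,0.19],[-0.5,-0.276,-0.62,0,0.19],[-0.5,-0.276,-0.62,0,0.19],[-0.5,-0.276,-0.62,0,0.19],[-0.5,-0.276,-0.62,0,0.19],[-0.5,-0.276,-0.62,0,0.19],[-0.5,-0.276,-0.62,0,0.19],[-0.5,-0.276,-0.62,0,0.19],[-0.5,-0.276,-0.62,0,0.19],[-0.5,-0.276,-0.62,0,0.19]]
  ]
}}

```text
time: 25.5
tool_pos: [460.8, 178.0, 172.5]
orientation: [3.052, -0.7, -0.023]
ft_force: [0.0, -0.6, -0.0]
opening: 0.751
```

```bash
python3 s.py
python3 - <<'E'
from fit import *
for c in ['side','top']:
    p,d=snap(c,'o1_'+c); W=cloud(c,d); q=dockxy(W)
    cv2.imwrite('pics/o1c_%s.png'%c,cv2.resize(p[140:270,180:340] if c=='side' else p[150:250,180:330],None,fx=4,fy=4)[:,:,::-1])
    for y in (-145,-50,45):
        m=(abs(q[...,1]-y)<40)&(q[...,0]>-80)&(q[...,0]<85)&(W[...,2]>80)&(W[...,2]<94)
        print(c,y,m.sum(),(rect(q[m]),np.percentile(q[m][:,0],[1,99])) if m.sum()>9 else '')
    print([ (round(r['p'],2),toworld(c,r['at']).round(0)) for r in robot.spot_point(c,'pack1')])
goal([541.5,179,170],np.radians(-26.3))
E
```

```text
t 25.5 tcp [460.8 178.  172.5] dock [-99.33 161.07] yaw -25.83 F [ 0.  -0.6 -0. ] M [ 0.11  0.   -0.03] op 71.4
side -145 456 ((array([  29.2, -147.4]), array([49.5, 90.2]), 90.0), array([-14.93679113,  72.15410856]))
side -50 365 ((array([ 28.9, -51.7]), array([48.8, 90.1]), 89.9), array([-15.73765556,  71.40429555]))
side 45 0 
[(0.59, array([ 631., -108.,   23.]))]
top -145 418 ((array([  29.2, -147.5]), array([46.2, 90.3]), 89.9), array([-15.33903836,  72.49245969]))
top -50 418 ((array([ 28.3, -52.4]), array([45.7, 89.6]), 89.7), array([-15.99865276,  72.4045856 ]))
top 45 0 
[(0.81, array([ 638., -106.,   25.])), (0.78, array([619., -16.,  27.]))]
shift [ 0.1453 -0.0717  0.0022] turn 0.0028 joints [ 0.26 -0.19  2.02 -0.    1.32  2.28]
```

View pics/o1c_side.png

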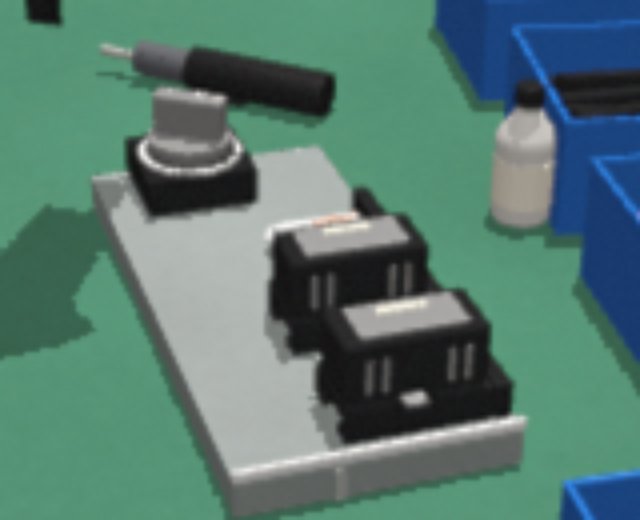

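View pics/o1_top.png

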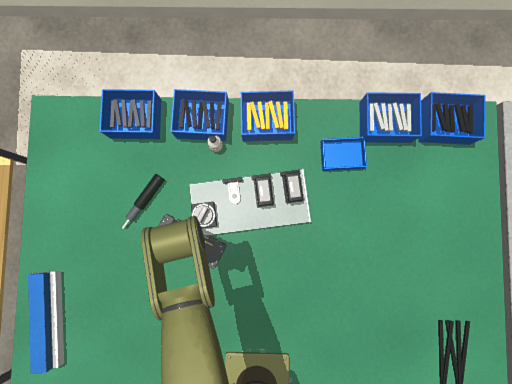

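Call:
{"fn": "step_arm", "kwargs": {
  "commands": [
    [[-0.5,0.08,-0.035,0,0],[-0.5,0.145,-0.071,0,0.002],[-0.5,0.145,-0.071,0,0.002],[-0.5,0.145,-0.071,0.06,0.002],[-0.5,0.145,-0.071,0.13,0.002],[-0.5,0.145,-0.071,0.194,0.002],[-0.5,0.145,-0.071,0.194,0.002],[-0.5,0.145,-0.071,0.194,0.002],[0.3,0.145,-0.071,0.194,0.002],[0.3,0.145,-0.071,0.194,0.002],[0.3,0.145,-0.071,0.194,0.002],[0.3,0.145,-0.071,0.194,0.002],[0.3,0.145,-0.071,0.194,0.002],[0.3,0.145,-0.071,0.194,0.002],[0.3,0.145,-0.071,0.194,0.002]]
  ]
}}

```text
time: 26.95
tool_pos: [539.7, 178.2, 74.5]
orientation: [3.05, -0.709, -0.023]
ft_force: [0.7, -0.4, 1.7]
opening: 0.363
```

```bash
python3 s.py; python3 -c "
from fit import *
goal([541,179,74.5],np.radians(-26.3))"
```

```text
t 26.95 tcp [539.7 178.2  74.5] dock [-21.26 149.7 ] yaw -26.16 F [ 0.7 -0.4  1.7] M [ 0.04 -0.01 -0.  ] op 34.5
shift [ 0.0016 -0.0026 -0.0001] turn 0.0008 joints [ 0.23  0.09  1.94 -0.    1.13  2.25]
```

Call:
{"fn": "step_arm", "kwargs": {
  "commands": [
    [[1,0.002,-0.002,0,0],[1,0.002,-0.002,0,0],[1,0.002,-0.002,0,0],[1,0.002,-0.002,0,0],[1,0.002,-0.002,0,0],[1,0.002,-0.002,0,0],[1,0.002,-0.002,0.01,0],[1,0.002,-0.002,0.018,0],[1,0.002,-0.002,0.019,0],[1,0.002,-0.002,0.019,0],[1,0.002,-0.002,0.019,0]]
  ],
  "newtons": 45
}}

```text
time: 27.87
tool_pos: [541.5, 179.2, 66.7]
orientation: [3.051, -0.709, -0.022]
ft_force: [-2.8, 2.7, 8.9]
opening: 0.167
```

```bash
python3 s.py
```

```text
t 27.8667 tcp [541.5 179.2  66.7] dock [-19.38 150.41] yaw -26.16 F [-2.8  2.7  8.9] M [0.55 0.57 0.05] op 15.9
```

Gripped and pressed down 7.8 mm. Now I turn it counter-clockwise by 1.2 rad.

Call:
{"fn": "step_arm", "kwargs": {
  "commands": [
    [[1,0,0,0.002,-0.035],[1,0,0,0.002,-0.07],[1,0,0,0.002,-0.105],[1,0,0,0.002,-0.14],[1,0,0,0.002,-0.175],[1,0,0,0.002,-0.21],[1,0,0,0.002,-0.245],[1,0,0,0.002,-0.28],[1,0,0,0.002,-0.315],[1,0,0,0.002,-0.35],[1,0,0,0.002,-0.375],[1,0,0,0.002,-0.384],[1,0,0,0.002,-0.384],[1,0,0,0.002,-0.384]]
  ],
  "newtons": 45
}}

```text
time: 29.03
tool_pos: [541.6, 179.5, 67.2]
orientation: [-2.922, -1.151, 0.026]
ft_force: [-3.9, 2.0, 8.3]
opening: 0.164
```

```bash
python3 s.py
```

```text
t 29.0333 tcp [541.6 179.5  67.2] dock [-19.23 150.71] yaw 42.99 F [-3.9  2.   8.3] M [0.11 0.54 0.01] op 15.6
```

Call:
{"fn": "step_arm", "kwargs": {
  "commands": [
    [[1,0,0,-0.005,0],[1,0,0,-0.01,0],[1,0,0,-0.015,0],[1,0,0,-0.015,0],[0,0,0,-0.015,0],[0,0,0,-0.015,0],[0,0,0,-0.015,0],[0,0,0,-0.015,0],[0,0,0,-0.06,0],[-1,0,0,-0.14,0],[-1,0,0,-0.22,0],[-1,-0.1,-0.1,-0.28,0],[-1,-0.2,-0.2,-0.3,0],[-1,-0.2,-0.2,-0.3,0],[-1,-0.2,-0.2,-0.3,0],[-1,-0.2,-0.2,-0.3,0]]
  ]
}}

```text
time: 30.37
tool_pos: [400.3, 185.6, 221.1]
orientation: [-2.922, -1.153, 0.021]
ft_force: [1.1, 0.5, 0.1]
opening: 0.931
```

```bash
python3 s.py
python3 - <<'E'
from fit import *
for c in ['side','top']:
    p,d=snap(c,'q1_'+c); W=cloud(c,d); q=dockxy(W)
    cv2.imwrite('pics/q1c_%s.png'%c,cv2.resize(p[140:270,180:340] if c=='side' else p[150:250,180:330],None,fx=4,fy=4)[:,:,::-1])
    for y in (-145,-50,45):
        m=(abs(q[...,1]-y)<40)&(q[...,0]>-80)&(q[...,0]<85)&(W[...,2]>80)&(W[...,2]<94)
        print(c,y,m.sum(),rect(q[m]) if m.sum()>9 else '')
    for r in robot.trace(c,'knob_grip')[:1]:
        w=W[r['pixels']&(d>0)]; t=w[(w[:,2]>90)&(w[:,2]<110)]; print('knob',np.percentile(w[:,2],[50,95,99]).round(1),rect(t[:,:2]) if len(t)>5 else '')
E
```

```text
t 30.3667 tcp [400.3 185.6 221.1] dock [-158.07  177.43] yaw 43.09 F [1.1 0.5 0.1] M [-0.   -0.06  0.04] op 88.5
side -145 452 (array([  29. , -147.2]), array([88.8, 48.4]), 1.8)
side -50 366 (array([ 28.6, -52.2]), array([90.3, 49.1]), 0.2)
side 45 0 
knob [69.  96.1 97.2] (array([540.8, 176.5]), array([52.5, 16.4]), 39.9)
top -145 415 (array([  28.9, -147.4]), array([45.7, 89.6]), 89.8)
top -50 415 (array([ 28.3, -52.4]), array([45.5, 89.8]), 89.7)
top 45 0 
knob [ 70.8 100.8 102.4] (array([539. , 176.5]), array([49.3, 16.3]), 42.6)
```

View pics/q1c_side.png

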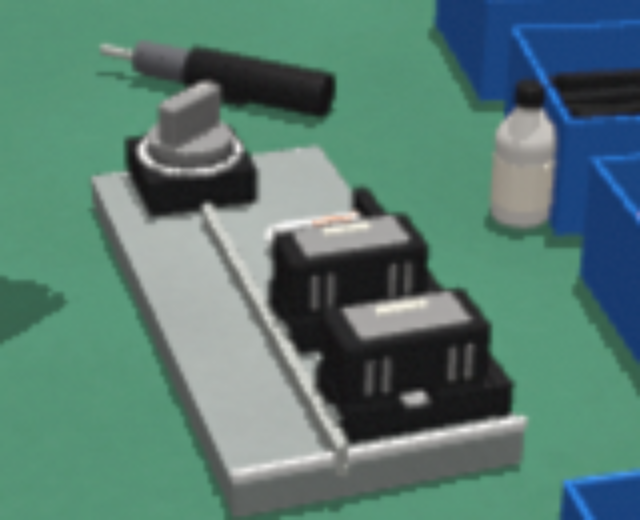

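View pics/q1_top.png

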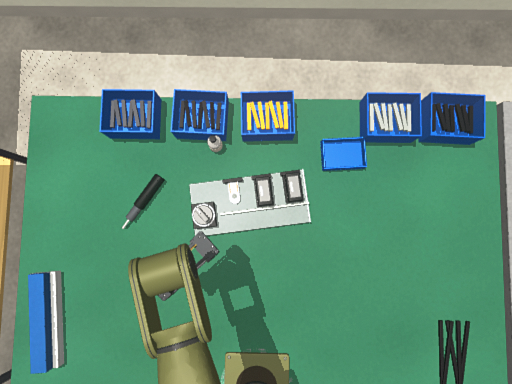

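```bash
python3 -c "
from rig import robot
print(robot.sign_off())"
```

```text
the job is handed in; nothing more can be done
None
```

The two packs on the bench are docked and locked in, and I handed the job in at about 30 s of robot time; the sign-off gives no verdict. The third pack was absent, so bay3 stays empty.

I turned the knob to load and saw the bar sink. I slid one pack onto bay2 and the other onto bay1, each pushed against the end stop with about 20–25 N. Then I turned the knob back to charge and moved the arm clear.

**Knob and bar:** the last pictures show the knob popped up at its starting height, with its bar at about 40–43° (42.8° at the start). The steel bar is up behind both packs.

**Packs:** the cameras put both pack centres at dock x ≈ 28.3–29.0 mm, against a nominal 30 mm. The arm itself stopped at 30.8 and 31.0 mm. That gap is within what the cameras can resolve, so I count both as home. I judged the catch from the push force and these positions and did not see it directly.

**Sideways position:** the cameras also read both packs about 2 mm off the rail centre lines, while the arm read within 1 mm. I put this down to camera calibration.

**Bystanders:** the driver, bottle and tray look unmoved in the last pictures; I did not measure them again.

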